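Put the pigment jars and the marker back in their trays

TASK

Tidy the bench: stand each of the three tall pigment jars upright in the square tray that has the colour of its lid (amber, dark grey, white), and lay the marker pen flat in the oblong blue pen tray. Set the jars down rather than drop them, do not knock any over, and leave the red brush and the roll of tape where they are.

Things in the scene. Friction and masses are not known exactly. Their poses are not given: they have to be found in the camera images.
- amber_jar: upright eight-sided glass pigment jar with a light amber-orange round screw lid and pale salmon contents, 59 mm across, 111 mm tall (the lid is the top 15 mm), about 0.25 kg; origin at the centre of its underside, z up along the jar; pairs of flats 58 mm apart face its x and y axes and the diagonals between them
- grey_jar: upright eight-sided glass pigment jar with a dark grey round screw lid and slate grey contents, 59 mm across, 111 mm tall (the lid is the top 15 mm), about 0.25 kg; origin at the centre of its underside, z up along the jar; pairs of flats 58 mm apart face its x and y axes and the diagonals between them
- white_jar: upright eight-sided glass pigment jar with a white round screw lid and white contents, 59 mm across, 111 mm tall (the lid is the top 15 mm), about 0.25 kg; origin at the centre of its underside, z up along the jar; pairs of flats 58 mm apart face its x and y axes and the diagonals between them
- amber_tray: square shallow light amber-orange tray, fixed to the table, 92 x 92 mm outside, 84 x 84 mm inside, walls 4 mm thick with rim 16 mm above the table, floor 4 mm above the table; origin under its centre at table height, x and y along its sides, z up
- grey_tray: square shallow dark grey tray, fixed to the table, 92 x 92 mm outside, 84 x 84 mm inside, walls 4 mm thick with rim 16 mm above the table, floor 4 mm above the table; origin under its centre at table height, x and y along its sides, z up
- white_tray: square shallow white tray, fixed to the table, 92 x 92 mm outside, 84 x 84 mm inside, walls 4 mm thick with rim 16 mm above the table, floor 4 mm above the table; origin under its centre at table height, x and y along its sides, z up
- marker_mid (a point): white marker pen with a blue cap, lying on its side on the table, round, 135 mm long (along its y axis), 16 mm thick, about 0.02 kg; this point is the pen's middle on its centre line, 8 mm above what it lies on
- pen_tray: oblong blue tray, fixed to the table, 88 mm (x) by 160 mm (y) outside, 80 x 152 mm inside, walls 4 mm thick with rim 14 mm above the table, floor 4 mm above the table; origin under its centre at table height, y along its length, z up
- red_brush: bystander: thin red-handled paint brush lying on the table, 178 mm long (along its y axis), 14 mm wide, 6 mm thick; origin under its middle
- tape_roll: bystander: roll of yellowish masking tape lying flat behind the trays, 100 mm across, 25 mm tall; origin at the centre of its underside
There are look-alikes about, which are no part of the job. What is shaped like the amber_jar but green is not meant.

How it is judged:
At the end, for the whole second after the job is handed in: Each jar stands upright (within 0.1 rad) on the floor of the tray of its lid's colour (centres within 20 mm), the marker lies flat on the floor of the pen tray (its middle within 36 mm across and 20 mm along of the tray's centre); all released and at rest (horizontal distance between amber_jar and amber_tray below 0.02 m and z of amber_jar in the frame of amber_tray between 0.001 and 0.008 m and angle between each of amber_jar, grey_jar, white_jar's own z axis and vertical below 0.1 rad and linear speed of each of amber_jar, grey_jar, white_jar below 0.02 m/s and horizontal distance between grey_jar and grey_tray below 0.02 m and z of grey_jar in the frame of grey_tray between 0.001 and 0.008 m and horizontal distance between white_jar and white_tray below 0.02 m and z of white_jar in the frame of white_tray between 0.001 and 0.008 m and x of marker_mid in the frame of pen_tray between -0.036 and 0.036 m and y of marker_mid in the frame of pen_tray between -0.02 and 0.02 m and z of marker_mid in the frame of pen_tray between 0.007 and 0.017 m and angle between marker_mid's own y axis and vertical above 1.5 rad); the robot touches nothing.
It fails at once if a jar is let go of in the air, more than 3 cm above the table ((height (world z) of amber_jar above 0.034 m and contact force between the fingers and amber_jar below 0.05 N) or (height (world z) of grey_jar above 0.034 m and contact force between the fingers and grey_jar below 0.05 N) or (height (world z) of white_jar above 0.034 m and contact force between the fingers and white_jar below 0.05 N)).
It fails at once if a jar is tipped over (angle between any of amber_jar, grey_jar, white_jar's own z axis and vertical above 0.7 rad).
It fails at once if the red brush is moved by more than 2 cm (distance of red_brush from where it was at the start of the episode above 0.02 m).
It fails at once if the roll of tape is moved by more than 2 cm (distance of tape_roll from where it was at the start of the episode above 0.02 m).
It also fails if it takes over 115 s, if anything falls off the work surface, if the arm or the gripper's body presses on something with over 40 N, if the wrist force passes 120 N, or if a joint passes its speed limit or range.

ROBOT

A 6-joint arm with a two-finger parallel gripper is mounted at the origin on a cart in front of the work surface, level with it; the furniture and walls round the work are solid. World frame = base frame: x ahead of the robot, y to its left, z up, the work surface at z = 0. Lengths are in m, angles in rad, forces in N, time in s.
With the tool pointing down it reaches from about 0.375 to 0.925 m from the base axis. Payload 5.7 kg.
Tool frame: the origin (TCP) lies midway between the tips of the shut fingers; the grasp point (between the pads) lies 19 mm behind it; z points along the fingers, y is the line along which they close (so a half turn about z gives the same grasp; the last joint's range is limited). The gripper opens to 88 mm and grips with 3 to 60 N. Pads are 20 mm wide; open, the fingers measure 115 mm over their backs; the gripper's body (75 mm by 178 mm) begins 61 mm behind the grasp point.
Start: joints at [-1.278, 0.359, 1.51, -0, 1.272, -0.115], TCP at [0.238, -0.551, 0.223] pointing down, gripper open.
Joint ranges: [-2.97, 2.97], [-1.01, 2.36], [0.21, 2.38], [-0.96, 4.11], [0.2, 2.71], [-2.98, 2.98]. Speed limits (rad/s): [2.39, 2.39, 3.14, 3.14, 3.14, 3.14].

INTERFACE

Orientations are given as a unit quaternion [x, y, z, w].
In Python, from bench import move_ptp, servo_line, goto_joints, move_gripper, sleep, inverse_kinematics, capture, PlanningError, close_job, spot_in, silhouettes, current_clock, current_joint_pos, current_qvel, current_joint_torque, current_position, current_orientation, current_force, current_torque, current_finger_gap, current_grip_force gives the robot as it stands. Calls block until the motion is done:
- move_ptp(position, orientation): joint-space move of the TCP to a pose.
- servo_line(position, orientation=None, rate=0.15, contact_N=None): straight line of the TCP; orientation=None keeps the orientation; rate is the mean speed in m/s. With contact_N (N) it stops when the force on the tool has changed by that much, and returns True; else False.
- goto_joints(angles): joint-space move.
- move_gripper(opening): finger opening in m; the grip force is fixed at half the most; returns when the fingers have stopped.
- sleep(seconds).
- inverse_kinematics(position, orientation): joint angles nearest the present ones, or None.
- capture(name): name is "scene" or "top"; returns a dict with "image" (384x512x3 uint8, blue, green, red), "range_z" (384x512 float32, m along the optical axis (not along the pixel's ray), 0 where there is no reading), "intrinsics" (3x3 intrinsics, pixels), "R" (3x3) and "t" (3): a world point X has camera coordinates R X + t. Camera axes: x right, y down, z forward; pixel columns grow to the right and rows downward; lengths in m; the calibration is good to about 2 mm. A picture is of the moment at which its call begins.
A pose or a line that the arm cannot do raises PlanningError and nothing moves.
- close_job(): hands the job in; it is judged then, once.
Trained networks look in the newest picture that a camera, given by its name, has taken for a name from the list of things; names that differ only in an ending like _2 or _b are one class to them, and where a whole thing is asked for, a point or a joint stands for the part that bears it (a point fixed in the world has none). Each returns a list of dicts, best first, with "conf" (0 to 1); they miss things now and then, are a little off and sometimes report something else, mostly with a low value. They report only what shows in the picture. A call takes as long as a camera call. They do not tell look-alikes from the thing itself.
- spot_in(camera, query): "xy" ([column, row] in pixels, amid what is visible of it).
- silhouettes(camera, query): "region" (384x512 bool, what is visible of it) and "xy" ([column, row] in pixels, amid what is visible of it).
Readings, each from a call of its own:
- current_clock(): time.
- current_joint_pos(): joint angles.
- current_qvel(): joint speeds.
- current_joint_torque(): joint torques, N m.
- current_position(): TCP position.
- current_orientation(): TCP orientation.
- current_force(): force on the tool from outside, world axes, zero at the start.
- current_torque(): the same for the moment, N m.
- current_finger_gap(): finger opening in m.
- current_grip_force(): force on a finger pad.
Only numpy, scipy, OpenCV 4.12 (cv2) and the standard library are available. Lean on these libraries where they do the work, as an engineer would, in place of code of your own. Each camera call takes 0.05 s, during which the arm holds its last target. There are 200 camera calls.

## Working session

There is one attempt and no reset: what is moved stays moved. The work goes in short steps, each a Python script; the robot and the scene stay as the last script left them, time stands still between calls to the robot, and variables do not carry over. Pictures are saved under pics/ and viewed, at most 14 in all, crops included, and the job is handed in when it is done.

```bash
mkdir -p pics; ls; python3 - <<'E'
from bench import *
import cv2,numpy as np
for n in("scene","top"):
    c=capture(n);cv2.imwrite(f"pics/{n}0.png",c["image"]);print(n,c["t"],c["R"].round(2).tolist(),c["intrinsics"][0][0])
    np.savez(f"{n}0.npz",**c)
print(current_orientation(),current_clock(),current_finger_gap())
E
```

```text
pics
scene [0.48022508 0.2516419  0.780507  ] [[-0.81, -0.58, 0.0], [-0.38, 0.53, -0.76], [0.44, -0.62, -0.65]] 358.2984817328185
top [0.01922512 0.56696305 1.25890702] [[-0.03, -1.0, 0.01], [-1.0, 0.03, -0.08], [0.08, -0.01, -1.0]] 397.3159945825973
[ 9.79281439e-01  2.02502284e-01 -8.59871916e-05 -8.25110992e-04] 0.1 0.0878540426477318
```

View pics/scene0.png

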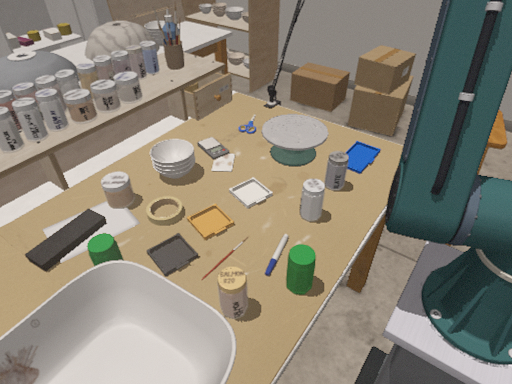

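View pics/top0.png

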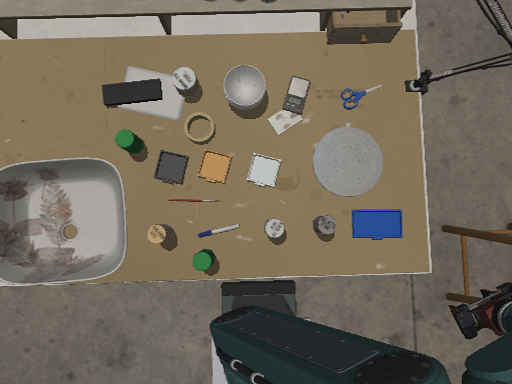

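```bash
cat > h.py <<'E'
from bench import *
import cv2,numpy as np
def pix2w(c,uv,z):
    "world point on the plane height z seen at pixel uv"
    K,R,t=c["intrinsics"],c["R"],c["t"]
    d=R.T@np.linalg.solve(K,[uv[0],uv[1],1.]); o=-R.T@t
    return o+d*(z-o[2])/d[2]
def cloud(c):
    "HxWx3 world points from depth"
    z=c["range_z"];v,u=np.indices(z.shape)
    p=np.stack([u*z,v*z,z],-1)@np.linalg.inv(c["intrinsics"]).T
    w=(p-c["t"])@c["R"]; w[z==0]=np.nan
    return w
def rect(c,m,z):
    "min area rect of mask, rectified to plane z: centre, size, angle of long side"
    v,u=np.nonzero(m); P=np.array([pix2w(c,(a,b),z)[:2] for a,b in zip(u,v)],np.float32)
    (cx,cy),(w,h),a=cv2.minAreaRect(P*1000)
    if w<h: w,h,a=h,w,a+90
    return round(cx/1000,4),round(cy/1000,4),round(w),round(h),round(a,1)
E
python3 - <<'E'
from h import *
c=capture("top"); W=cloud(c); s=capture("scene"); 
Z=dict(amber_tray=.016,grey_tray=.016,white_tray=.016,pen_tray=.014,marker_mid=.008,red_brush=.005,tape_roll=.025,amber_jar=.111,grey_jar=.111,white_jar=.111)
for n,z in Z.items():
    for d in silhouettes("top",n)[:3]:
        m=d["region"]; w=W[m]
        top=m&(np.abs(W[...,2]-z)<.012) if 'jar' in n else m
        if top.sum()<5: print(n,d["conf"],d["xy"],"no top",np.nanmedian(w[:,2]));continue
        print(n,round(d["conf"],2),np.round(d["xy"]),m.sum(),"zq",np.nanpercentile(w[:,2],[5,50,95]).round(3),rect(c,top,z), np.median(c["image"][top],0))
im=s["image"]
a=cv2.resize(im[160:225,80:180],None,fx=4,fy=4);b=cv2.resize(im[145:225,280:380],None,fx=4,fy=4)
d=cv2.resize(im[230:330,200:320],None,fx=3.3,fy=3.3)[:,:400]
e=cv2.resize(c["image"][210:270,135:235],None,fx=4,fy=4)
f=lambda x:cv2.copyMakeBorder(x,0,max(0,300-x.shape[0]),0,max(0,400-x.shape[1]),0)[:300,:400]
cv2.imwrite("pics/crop.png",np.vstack([np.hstack([f(a),f(b)]),np.hstack([f(d),f(e)])]))
E
```

```text
amber_tray 0.73 [213. 164.] 842 zq [-0.002  0.003  0.015] (0.6473, 0.1348, 97, 97, 164.7) [ 90. 142. 184.]
grey_tray 0.93 [170. 168.] 803 zq [-0.002  0.003  0.015] (0.6478, 0.2748, 96, 95, 164.3) [76. 78. 78.]
white_tray 0.87 [264. 169.] 824 zq [-0.002  0.003  0.016] (0.6298, -0.0259, 100, 93, 164.2) [192. 195. 191.]
white_tray 0.55 [325. 225.] 366 zq [0.028 0.108 0.113] (0.4504, -0.2156, 71, 58, 88.3) [ 93.  99. 101.]
pen_tray 0.65 [379. 223.] 1378 zq [-0.001  0.003  0.013] (0.4469, -0.3874, 162, 93, 87.3) [151.  78.  40.]
marker_mid 0.69 [217. 231.] 188 zq [0.001 0.012 0.017] (0.4404, 0.1246, 123, 19, 102.3) [122.  126.5 133.5]
tape_roll 0.65 [198. 115.] 364 zq [0.001 0.022 0.026] (0.7779, 0.1778, 96, 94, 178.8) [100. 136. 152.]
amber_jar 0.94 [160. 231.] 452 zq [0.003 0.107 0.112] (0.4369, 0.2991, 57, 55, 62.0) [100. 140. 164.]
amber_jar 0.8 [133. 142.] 517 zq [0.003 0.105 0.112] (0.7278, 0.3908, 58, 55, 88.4) [ 69. 124.  55.]
amber_jar 0.64 [204. 258.] 363 zq [0.037 0.108 0.112] (0.3563, 0.1666, 53, 53, 88.3) [ 67. 121.  52.]
grey_jar 0.74 [326. 224.] 363 zq [0.035 0.108 0.112] (0.4501, -0.206, 51, 50, 88.3) [105. 110. 113.]
grey_jar 0.36 [212.2, 166.1] no top 0.003433871638429692
white_jar 0.84 [276. 230.] 312 zq [0.092 0.108 0.112] (0.4443, -0.0492, 54, 53, 88.3) [158. 161. 162.]
```

View pics/crop.png

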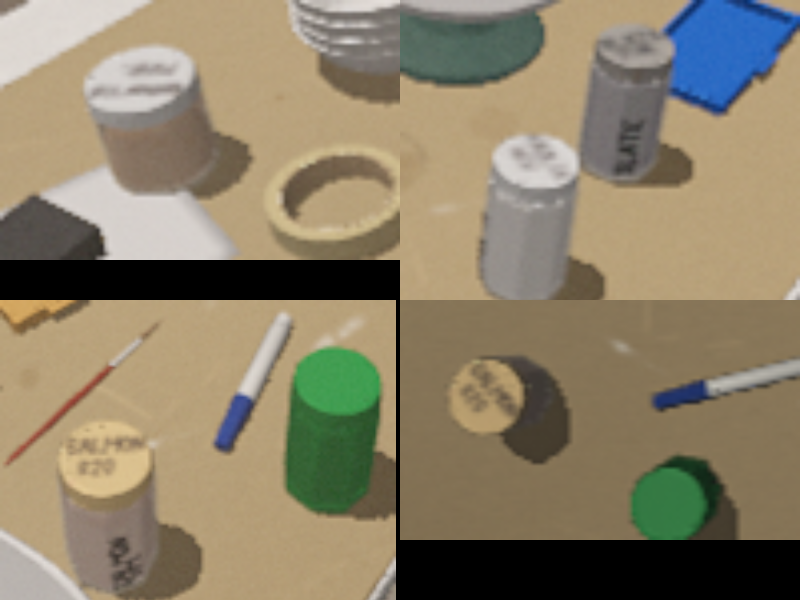

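The far white-lidded jar in the crop is short and wide, so the tall white jar is the front one at top-view pixel (275,229). SALMON is at (158,234), SLATE at (325,225), and the pen runs from (199,234) to (239,226). Next I'll refine the jar and pen positions with both cameras.

```bash
python3 - <<'E'
from h import *
J=dict(amber=(.437,.299),white=(.444,-.049),grey=(.450,-.206))
T=dict(amber=(.647,.135),white=(.630,-.026),grey=(.648,.275))
for n in("top","scene"):
    c=dict(np.load(n+"0.npz")); W=cloud(c)
    for j,p in J.items():
        m=(np.hypot(*(W[...,:2]-p).transpose(2,0,1))<.05)&(W[...,2]>.1045)
        P=W[m]; (a,r)=cv2.minEnclosingCircle(P[:,:2].astype(np.float32)*1000)
        print(n,j,m.sum(),np.percentile(P[:,2],[50,98]).round(4),P[:,:2].mean(0).round(4),np.round(a,1),round(r,1))
    for j,p in T.items():
        m=(np.abs(W[...,:2]-p).max(-1)<.065)&(W[...,2]>.0105)&(W[...,2]<.03)
        print(n,"tray rim",j,m.sum(),rect(c,m,.016))
    m=(np.abs(W[...,:2]-(.449,-.387)).max(-1)<.1)&(W[...,2]>.009)&(W[...,2]<.02)
    print(n,"pen tray rim",rect(c,m,.014))
    m=(np.abs(W[...,0]-.44)<.035)&(np.abs(W[...,1]-.125)<.085)&(W[...,2]>.006)&(W[...,2]<.025)
    print(n,"pen",m.sum(),rect(c,m,.009))
    m=(np.abs(W[...,0]-.45)<.1)&(W[...,1]>.34)&(W[...,1]<.5); print("sink z",np.nanpercentile(W[m][:,2],99))
E
```

```text
top amber 279 [0.1091 0.1139] [0.4373 0.2996] [437.5 300.2] 28.8
top white 267 [0.1091 0.1137] [ 0.4444 -0.0506] [444.9 -51.3] 28.1
top grey 275 [0.1092 0.1135] [ 0.4502 -0.2081] [ 450.3 -208.6] 28.0
top tray rim amber 163 (0.6478, 0.1346, 98, 93, 164.3)
top tray rim white 156 (0.6298, -0.0264, 99, 92, 163.3)
top tray rim grey 171 (0.6488, 0.2745, 100, 94, 166.0)
top pen tray rim (0.4675, -0.3852, 198, 166, 68.4)
top pen 221 (0.4393, 0.1264, 168, 67, 88.3)
sink z 0.13260865024277432
scene amber 560 [0.1099 0.112 ] [0.4339 0.3072] [435.5 305.5] 28.6
scene white 260 [0.1093 0.1121] [ 0.4418 -0.0433] [442.9 -45.5] 28.4
scene grey 194 [0.1092 0.1115] [ 0.4473 -0.2007] [ 448.1 -203.4] 28.7
scene tray rim amber 249 (0.644, 0.1415, 100, 94, 164.0)
scene tray rim white 196 (0.6271, -0.0189, 102, 95, 162.5)
scene tray rim grey 313 (0.6456, 0.2816, 102, 95, 165.3)
scene pen tray rim (0.4417, -0.3792, 166, 95, 88.6)
scene pen 268 (0.4485, 0.1305, 139, 36, 102.8)
sink z 0.1329130343972605
```

```bash
cat >> h.py <<'E'
def down(a,near=None):
    "tool down, closing axis along world angle a (mod pi); the half turn with least wrist travel"
    b=(np.array([a,a+np.pi])+np.pi/2)/2
    return [np.array([np.cos(x),np.sin(x),0,0]) for x in b]
def quat(p,a):
    j=current_joint_pos(); best=None
    for q in down(a):
        s=inverse_kinematics(p,q)
        if s is not None:
            k=abs(s[5]); 
            if best is None or k<best[0]: best=(k,q)
    return best[1]
ZG=.045
def move_jar(j,t,hi,a=0.):
    q=quat([*j,ZG],a)
    move_ptp([*j,.15],q); servo_line([*j,ZG],q,rate=.2)
    move_gripper(.03); print("gap",current_finger_gap(),"F",current_grip_force(),"t",current_clock())
    if not .045<current_finger_gap()<.065: raise SystemExit("bad grasp")
    servo_line([*j,ZG+hi],q,rate=.15); servo_line([*t,ZG+hi],q,rate=.25)
    print("carry gap",current_finger_gap())
    servo_line([*t,ZG+.012],q,rate=.15)
    print("contact",servo_line([*t,ZG+.001],q,rate=.03,contact_N=5),current_position())
    move_gripper(.088); servo_line([*t,.16],q,rate=.2); print("t",current_clock())
E
python3 - <<'E'
from h import *
print([ (inverse_kinematics([x,y,.05],quat([x,y,.05],0)).round(2)[[4,5]]) for x,y in [(.4492,-.206),(.650,.277),(.437,.303),(.45,-.4)]])
move_jar((.4492,-.206),(.650,.277),.14)
c=capture("scene");cv2.imwrite("pics/s1.png",c["image"])
E
```

```text
[array([ 0.78, -0.57]), array([1.05, 0.31]), array([0.83, 0.48]), array([ 0.91, -0.84])]
gap 0.058748987715629704 F 29.995930191362277 t 3.4583
carry gap 0.05875971005448958
contact True [0.65102234 0.27738004 0.04926784]
t 9.475
```

View pics/s1.png

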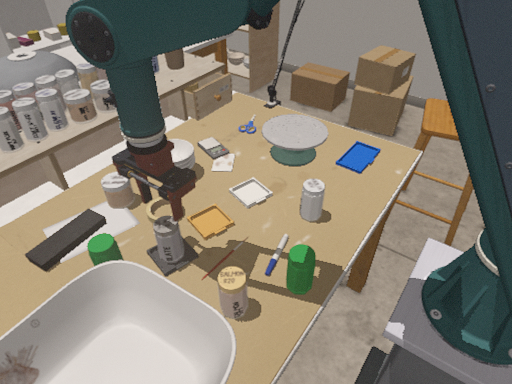

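The grey jar stands in the grey tray at about pixel (170,240), contact came at the expected height, and nothing else moved. Amber and white next.

```bash
python3 - <<'E'
from h import *
move_jar((.4365,.3027),(.649,.137),.04)
move_jar((.444,-.0484),(.6315,-.0235),.04)
move_ptp([.45,-.25,.25],quat([.45,-.25,.25],0))
c=capture("top"); cv2.imwrite("pics/t2.png",c["image"]); s=capture("scene")
out=[]
for n,c in(("top",c),("scene",s)):
    W=cloud(c)
    for j,p in dict(amber=(.649,.137),white=(.6315,-.0235),grey=(.65,.277)).items():
        m=(np.hypot(*(W[...,:2]-p).transpose(2,0,1))<.05)&(W[...,2]>.1085)
        a,r=cv2.minEnclosingCircle(W[m][:,:2].astype(np.float32)*1000); print(n,j,np.round(a,1),round(r,1),np.median(W[m][:,2]).round(4))
    for d in silhouettes(n,"marker_mid")[:1]: print(n,d["conf"],d["xy"],rect(c,d["region"],.008))
    # pen by colour: bright or blue, on the table, near the marker
    h=cv2.cvtColor(c["image"],cv2.COLOR_BGR2HSV); w=W
    near=(np.abs(w[...,0]-.442)<.045)&(np.abs(w[...,1]-.127)<.09)&(w[...,2]<.03)
    blue=near&(abs(h[...,0].astype(int)-117)<14)&(h[...,1]>80)
    wh=near&(h[...,1]<60)&(h[...,2]>110)
    print(n,"blue",blue.sum(),rect(c,blue,.008),"white",wh.sum(),rect(c,wh,.008),"all",rect(c,blue|wh,.008))
    pt=(np.abs(w[...,0]-.449)<.09)&(np.abs(w[...,1]+.385)<.12)&(abs(h[...,0].astype(int)-110)<14)&(h[...,1]>120)
    print(n,"pen tray",rect(c,pt,.010))
    v,u=np.nonzero(blue|wh); im=c["image"].copy(); im[blue]=(0,0,255); im[wh]=(0,255,0)
    x,y=int(u.mean()),int(v.mean()); out.append(cv2.resize(im[y-35:y+35,x-45:x+45],(400,311),interpolation=0))
cv2.imwrite("pics/pen2.png",np.hstack(out))
E
```

```text
gap 0.06059598279544176 F 30.011131170249428 t 11.6083
carry gap 0.060504507952207395
contact True [0.65013458 0.13728008 0.04929665]
t 15.2583
gap 0.057769198455861905 F 29.97179076075554 t 17.5833
carry gap 0.05776993349418386
contact True [ 0.63241666 -0.02370832  0.04918594]
t 20.95
top amber [650.6 134. ] 28.6 0.1133
top white [633.5 -26.9] 28.2 0.1131
top grey [652.3 274.5] 28.4 0.1127
top 0.54 [175.2, 173.2] (0.6481, 0.274, 99, 93, 163.0)
top blue 52 (0.4311, 0.169, 41, 13, 102.3) white 132 (0.4498, 0.1259, 185, 44, 77.8) all (0.4411, 0.128, 181, 47, 84.5)
top pen tray (0.455, -0.3204, 88, 28, 160.1)
scene amber [648.7 140.4] 29.1 0.1139
scene white [632.8 -20.7] 29.2 0.1132
scene grey [650.7 280. ] 29.2 0.1135
scene 0.53 [275.5, 255.9] (0.438, 0.1295, 139, 16, 101.3)
scene blue 82 (0.4298, 0.1701, 49, 12, 102.5) white 303 (0.3884, 0.2325, 373, 129, 114.4) all (0.3884, 0.2325, 373, 129, 114.4)
scene pen tray (0.5296, -0.7832, 1003, 120, 101.8)
```

View pics/t2.png

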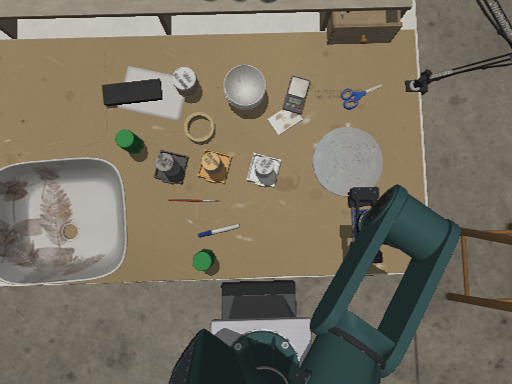

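View pics/pen2.png

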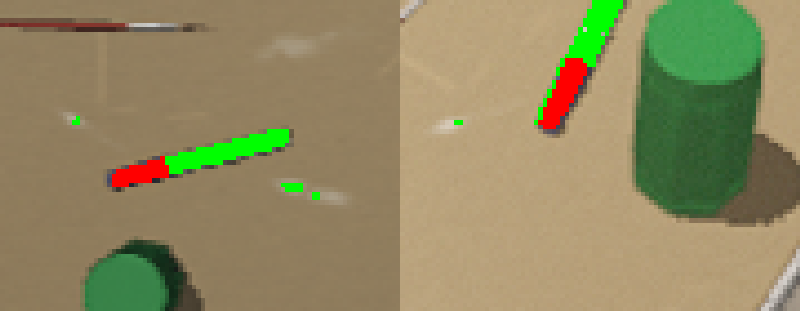

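All three jars stand in their trays, agreeing with both cameras' averages. The pen centre is about (0.4395, 0.1265) at 102°. I'll grip it 35 mm off centre, away from the green jar.

```bash
python3 - <<'E'
from h import *
g=(.4468,.0923);a=np.radians(12);q=quat([*g,.004],a)
move_gripper(.05)
move_ptp([*g,.10],q); servo_line([*g,.015],q,rate=.15); print(servo_line([*g,.004],q,rate=.03,contact_N=8),current_position())
move_gripper(0.0); print("gap",current_finger_gap(),current_grip_force())
servo_line([*g,.20],q,rate=.15)
t=(.4468,-.418);q=quat([*t,.05],np.radians(-2))
move_ptp([*t,.10],q); print("gap",current_finger_gap(),current_clock())
servo_line([*t,.05],q)
for n in("top","scene"):
    c=capture(n); im=c["image"]; s=np.s_[180:270,320:430] if n=="top" else np.s_[110:200,310:420]
    cv2.imwrite(f"pics/h_{n}.png",cv2.resize(im[s],(440,360)))
cv2.imwrite("pics/h.png",cv2.resize(np.hstack([cv2.imread("pics/h_top.png"),cv2.imread("pics/h_scene.png")]),(800,327)))
E
```

```text
False [0.44664753 0.09233453 0.00391087]
gap 0.013284597976089626 29.99009270220995
gap 0.013070035560309508 29.7
```

View pics/h.png

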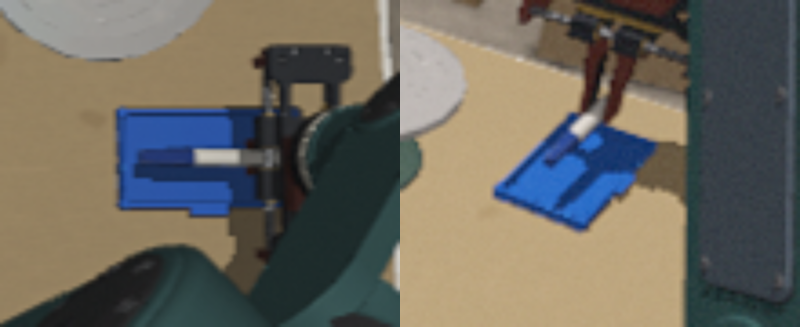

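```bash
python3 - <<'E'
from h import *
for n in("top","scene"):
    c=capture(n); W=cloud(c); h=cv2.cvtColor(c["image"],cv2.COLOR_BGR2HSV)
    m=(W[...,2]>.03)&(W[...,2]<.09)&(W[...,0]>.41)&(W[...,0]<.48)&(W[...,1]>-.40)&(W[...,1]<-.25)
    P=W[m]; print(n,m.sum(),"z",np.median(P[:,2]),"y range",np.percentile(P[:,1],[90,98,100]).round(4))
    e=P[P[:,1]>np.percentile(P[:,1],60)]; print("end x,z",np.median(e,0).round(4))
    k=np.polyfit(P[:,1],P[:,0],1); kz=np.polyfit(P[:,1],P[:,2],1);print("slope x/y",k[0],"z/y",kz[0])
    # tray outer far end
    b=(abs(h[...,0].astype(int)-108)<16)&(h[...,1]>120)&(W[...,2]<.02)&(W[...,0]>.39)&(W[...,0]<.51)&(W[...,1]>-.5)&(W[...,1]<-.25)
    T=W[b]; print("tray",b.sum(),"y",np.percentile(T[:,1],[.5,99.5]).round(4),"x",np.percentile(T[:,0],[.5,99.5]).round(4))
E
```

```text
top 113 z 0.060193829185556075 y range [-0.3245 -0.3183 -0.3172]
end x,z [ 0.4509 -0.3329  0.0595]
slope x/y 0.023448602963049188 z/y -0.019276180663003815
tray 896 y [-0.4485 -0.3093] x [0.4003 0.4924]
scene 88 z 0.059305457055933264 y range [-0.3152 -0.3124 -0.3077]
end x,z [ 0.4483 -0.3234  0.0587]
slope x/y 0.038037828666746445 z/y -0.028175678695369605
tray 680 y [-0.4644 -0.3028] x [0.3975 0.4893]
```

The pen hangs level, its tip near y = -0.3145 and the tray's inner wall near -0.308. I'll shift it 2 mm to centre it, then lower it.

```bash
python3 - <<'E'
from h import *
t=(.4468,-.420)
servo_line([*t,.02]); print(servo_line([*t,.007],rate=.03,contact_N=3),current_position())
move_gripper(.03); servo_line([*t,.12],rate=.15)
move_ptp([.40,-.1,.3],quat([.4,-.1,.3],0)); sleep(.5)
c=capture("top"); s=capture("scene"); W=cloud(s)
for n,k in(("top",c),("scene",s)):
    for d in silhouettes(n,"marker_mid")[:1]: print(n,d["conf"],d["xy"],rect(k,d["region"],.012))
    for d in silhouettes(n,"pen_tray")[:1]: print(n,d["conf"],d["xy"],rect(k,d["region"],.012))
cv2.imwrite("pics/f.png",np.vstack([cv2.resize(c["image"][130:260,130:430],(690,299)),cv2.resize(s["image"][110:240,150:450],(690,299))]))
print(current_clock())
E
```

```text
True [ 0.4469309  -0.42014955  0.00760115]
top 0.66 [376.9, 223.6] (0.4486, -0.3879, 136, 19, 88.3)
top 0.73 [379.8, 226.2] (0.4454, -0.3898, 167, 97, 88.4)
scene 0.59 [251.4, 177.1] (0.6752, -0.075, 206, 65, 125.2)
scene 0.63 [359.5, 156.3] (0.4427, -0.3789, 177, 95, 88.6)
34.75
```

View pics/f.png

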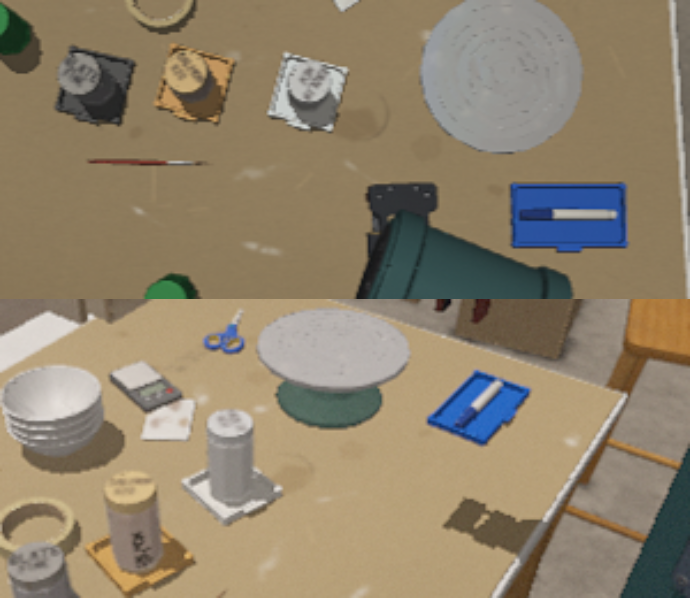

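The final picture shows the pen flat and centred in the blue tray, at crop pixel (567,214). The three jars are upright in their matching trays, and the brush and tape haven't moved.

```bash
python3 -c "
from bench import *
print(close_job())"
```

```text
the job is handed in; nothing more can be done
None
```

I handed the job in at about 35 s on the robot's clock: the three jars stand upright in their matching trays, the marker lies flat in the pen tray, and the brush and tape were left alone, though the hand-in returned no verdict.

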